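Hang the rinsed slide rack on the draining stand

TASK

Lift the slide rack by its grip out of the rinse trough and hang it to drain on the draining stand: bring its cross bar sideways into the open mouths of the two hooks, then lower it until it lies right down in the hooks' throats, and let go only when the hooks carry it. The head with the hooks is clamped at no exact height, so feel for the mouths; the slides are glass, so touch the hooks only gently, do not let the rack tip or fall, do not push the stand along, and leave everything else where it is.

Things in the scene. Friction and masses are not known exactly. Their poses are not given: they have to be found in the camera images.
- slide_rack: Steel slide rack with seven upright glass slides, 44 x 92 mm, 134 mm high overall, 0.2 to 0.4 kg; starts standing in the trough. Origin: centre of its underside; z up, y along the cross bar. The basket reaches up to 31 mm; flat hangers (3 x 12 mm) at y = -44.5 and +44.5 mm rise from its ends to the bar. The same either way round.
- rack_bar (a point): Middle of the rack's round cross bar (6 mm in diameter, along y, between the hangers), 88 mm above the rack's origin. The bar is what hangs in the hooks.
- rack_grip (a point): Where to grasp the rack: its dark grey plastic grip over the middle of the bar, 10 mm thick along x, 26 mm wide along y, from 10 to 46 mm above the bar's axis; this point is 31 mm above the bar. Axes as the rack's. Close the fingers along x.
- trough: Clear open rinse trough, 72 x 118 mm outside, 50 mm high, walls and floor about 4 mm, 0.7 kg, loose on the table. Origin: centre of its underside; long side along its y, to which the rack's bar lies nearly parallel.
- stand: Draining stand, 2.5 kg, loose on the table: steel drip tray 220 x 160 mm with 16 mm rim; 12 mm rod at x = +78 mm, top at 186 mm; clamped on the rod a head with two equal plate hooks at y = -28 and +28 mm, each 6 mm thick, mouths open to -x (roughly towards the robot). Origin: centre of the tray's underside, z up. Hook arms and clamp lie behind, 14 mm or more below the lips' tops.
- throat_foot (a point): Point on the tray floor (8 mm above the table) straight below the middle between the two throats, at x = -30, y = 0 mm of the stand, axes as the stand's. THE HEIGHT OF THE HOOKS IS NOT REPORTED: the head was clamped by hand and the top of the lips is anywhere from 152 to 192 mm above the table, the same for both; see it or feel for it.
- stand_rod (a point): Foot of the stand's rod, on the tray floor, axes as the stand's. Hook shape, x from the throat (rod at +108 mm): slot 9 mm wide, -4.5 to +4.5, floor 12 mm below the lip's top, straight back wall at +4.5. Lip in front: face at -12.5, reaching down 32 mm, rounded top. Jaw above: flat front at -22.5, underside 10 and top 36 mm above the lip's top. So the bar enters only sideways between lip and jaw.
- petri_dish: Bystander: flat round dish, 74 mm across, 18 mm high. Origin: centre of its underside.
- vial: Bystander: small white vial, 31 mm across, 42 mm high. Origin: centre of its underside.
- pencil: Bystander: pencil, 143 mm long. Origin: centre of its underside.
- slide_carton: Bystander: small carton, 55 x 82 x 32 mm. Origin: centre of its underside.
- beaker: Bystander: small clear beaker, 45 mm across, 57 mm high. Origin: centre of its underside.
- micropipette: Bystander: lying pipette, 218 mm long. Origin: centre of its underside.

How it is judged:
On the way, in this order (a step that is already met when the one before it is completed fails the run):
1. the rack has been lifted clear out of the trough, in the grip (z of slide_rack in the frame of trough above 0.055 m and contact force between slide_rack and the fingers above 1 N), for 0.2 s.
2. the bar is between lip and back wall of the hooks, the rack still in the grip (x of rack_bar in the frame of throat_foot between -0.0045 and 0.0045 m and y of rack_bar in the frame of throat_foot between -0.013 and 0.013 m and z of rack_bar in the frame of throat_foot between 0.13 and 0.196 m and contact force between slide_rack and the fingers above 1 N), for 0.2 s.
At the end, for the whole second after the job is handed in: The rack hangs released and at rest, its bar down in both hooks' throats: rack within 4.5 mm of the throats along the stand's x and 15 mm along y, bar parallel to the stand's y within 0.12 rad, rack upright within 0.15 rad; the stand carries it and stands level (x of rack_bar in the frame of throat_foot between -0.0045 and 0.0045 m and y of rack_bar in the frame of throat_foot between -0.015 and 0.015 m and z of rack_bar in the frame of throat_foot between 0.13 and 0.179 m and angle between the y axis of slide_rack and the y axis of stand, either way round below 0.12 rad and angle between slide_rack's own z axis and vertical below 0.15 rad and contact force between slide_rack and stand above 1 N and contact force between slide_rack and the fingers below 0.1 N and linear speed of slide_rack below 0.03 m/s and linear speed of stand below 0.02 m/s and angle between stand's own z axis and vertical below 0.03 rad); the robot touches nothing.
It fails at once if the rack is pressed against the stand with more than 20 N (contact force between slide_rack and stand above 20 N).
It fails at once if the rack tips more than 0.45 rad, or falls (moves faster than 0.2 m/s out of the grip) (angle between slide_rack's own z axis and vertical above 0.45 rad or (linear speed of slide_rack above 0.2 m/s and contact force between slide_rack and the fingers below 0.1 N)).
It fails at once if the stand is pushed more than 10 mm along or tilted more than 0.1 rad (distance of stand from where it was at the start of the episode above 0.01 m or angle between stand's own z axis and vertical above 0.1 rad).
It fails at once if the robot's arm or fingers press on the stand with more than 10 N (contact force between any of the arm, the fingers and stand above 10 N).
It fails at once if the trough is moved more than 40 mm or tilted more than 0.2 rad, or a bystander is moved more than 20 mm (distance of trough from where it was at the start of the episode above 0.04 m or angle between trough's own z axis and vertical above 0.2 rad or distance of any of petri_dish, vial, pencil, slide_carton, beaker, micropipette from where it was at the start of the episode above 0.02 m).
It also fails if it takes over 72 s, if anything falls off the work surface, if the arm or the gripper's body presses on something with over 40 N, if the wrist force passes 120 N, or if a joint passes its speed limit or range.

ROBOT

A 6-joint arm with a two-finger parallel gripper is mounted at the origin on a cart in front of the work surface, level with it; the furniture and walls round the work are solid. World frame = base frame: x ahead of the robot, y to its left, z up, the work surface at z = 0. Lengths are in m, angles in rad, forces in N, time in s.
With the tool pointing down it reaches from about 0.375 to 0.9 m from the base axis. Payload 3.1 kg.
Tool frame: the origin (TCP) lies at the very end of the fingers, on their centre line; the grasp point (between the pads) lies 19 mm behind it; z points along the fingers, y is the direction in which the jaws open and shut (so a half turn about z gives the same grasp; the last joint's range is limited). The gripper opens to 85 mm and grips with 20 to 120 N. Pads are 22 mm wide; open, the fingers measure 114 mm over their backs; the gripper's body (76 mm by 85 mm) begins 54 mm behind the grasp point. The pads swing forward as they close: fully open they stand 13 mm farther back than shut.
Start: joints at [1.117, 0.527, 1.433, -0, 1.181, -0.178], TCP at [0.17, 0.602, 0.202] pointing down, gripper open.
Joint ranges: [-3.08, 3.08], [-0.75, 2.2], [0.22, 2.44], [-1.43, 4.57], [0, 2.65], [-2.85, 2.85]. Speed limits (rad/s): [2.79, 2.79, 3.14, 3.14, 3.14, 3.14].

INTERFACE

Orientations are given as a unit quaternion [x, y, z, w].
In Python, from station import manip gives the robot as it stands. The module is installed in compiled form; this text tells all that it offers.
- The arm moves only by the tool send_rows, never from a script. Its argument "commands" is a list of rows, each an object with "delta_pos": the shift along the world's x, y, z in cm, a list of three; "yaw": the turn about the world's z in rad. A call has 1 to 10 rows; each row shifts and turns the pose as measured when the row begins; what a row does not reach is not made up. A row lasts 1/8 s, in which the tool goes at most 62.5 mm and 10.7 degrees, less where a joint would pass 70% of its speed; a pose out of reach is approached as far as the arm can. A call is refused whole if a number of a shift passes 6.25 or a number of a turn 0.188, either way. A call with a gripper value outside its range is refused whole. "grip" is the closure, from -1 (fully open) to 1 (shut), set as the call begins (left out, the last holds). The fingers move at their own pace and stop on an object; "force" is the grip in N (left out, the last holds). Time passes only in rows, so rows that do not move let the fingers close. It gives the time, the measured TCP pose, the force and the opening at its end, in the units of the state.
- manip.sense(): the state, without advancing time (a new reading comes with each control period).
- manip.snapshot(name): name is "side" or "top" or "wrist"; returns the picture (420x560x3 uint8, blue, green, red); there is no depth.
- manip.get_calibration(name): a dict with "fx", "fy", "cx", "cy" (pixels), "dist_coeffs" ([k1, k2, p1, p2, k3] as OpenCV has them; the pictures are not rectified), "world_to_cam" (4x4, takes a point from world to camera coordinates); the wrist camera has in their place "mount" (4x4, takes a point from camera to tool coordinates, whose origin is the TCP and whose axes are the flange's). Camera axes: x right, y down, z forward; pixel columns grow to the right and rows downward; lengths in m; the calibration is good to about 2 mm. A picture is of the moment at which its call begins: read the wrist's pose just before it. get_calibration takes no time and is no camera call.
- manip.sign_off(): hands the job in, once; it reports no verdict.
The state is a dict: "t": time; "q": joint angles; "qd": joint speeds; "tau": joint torques, N m; "tcp_pos": TCP position; "tool_rot": TCP orientation; "force": force on the tool from outside, world axes, zero at the start; "ft_torque": the same for the moment, N m; "finger_gap": opening from 0.0 (shut) to 1.0 (fully open).
Only numpy, scipy, OpenCV 4.12 (cv2) and the standard library are available. Lean on these libraries where they do the work, as an engineer would, in place of code of your own. Each camera call takes 0.05 s, during which the arm holds its last target. There are 200 camera calls.

## Working session

There is one attempt and no reset: what is moved stays moved. The work goes in short steps, Python scripts to look and compute and a tool call to move; the robot and the scene stay as the last step left them, time stands still between calls to the robot, and variables do not carry over. Pictures are saved under pics/ and viewed, about 8 in all and at most 12, crops included, and the job is handed in when it is done.

Besides the shell and the picture viewer there is one more tool, called after ">>>" as name(argument=value, ...), one argument or row to a line, values as JSON. send_rows: Moves the arm, as the interface text tells. Its arguments: {"type":"object","properties":{"commands":{"type":"array","items":{"type":"object","properties":{"delta_pos":{"type":"array","items":{"type":"number"}},"yaw":{"type":"number"}}}},"grip":{"type":"number"},"force":{"type":"number"}},"required":["commands"]}

```bash
mkdir -p pics; cat > h.py <<'E'
import numpy as np, cv2
from station import manip
from scipy.spatial.transform import Rotation as R
def snap(n,f):
    s=manip.sense(); im=manip.snapshot(n); cv2.imwrite('pics/'+f,im); return s,im
def cam(n,s=None):
    c=manip.get_calibration(n); K=np.array([[c['fx'],0,c['cx']],[0,c['fy'],c['cy']],[0,0,1.]]); d=np.array(c['dist_coeffs'],float)
    if 'mount' in c:
        T=np.eye(4); T[:3,:3]=R.from_quat(s['tool_rot']).as_matrix(); T[:3,3]=s['tcp_pos']
        W=np.linalg.inv(T@np.array(c['mount']))
    else: W=np.array(c['world_to_cam'])
    return K,d,W
def ray(C,uv):
    K,d,W=C; p=cv2.undistortPoints(np.array([[uv]],float),K,d)[0,0]
    r=W[:3,:3].T@np.array([p[0],p[1],1]); return -W[:3,:3].T@W[:3,3], r
def onz(C,uv,z):
    o,r=ray(C,uv); return o+r*(z-o[2])/r[2]
def tri(C1,u1,C2,u2):
    o,a=ray(C1,u1);p,b=ray(C2,u2); M=np.stack([a,-b],1); t=np.linalg.lstsq(M,p-o,rcond=None)[0]
    A=o+a*t[0];B=p+b*t[1]; return (A+B)/2,np.linalg.norm(A-B)
def proj(C,P):
    K,d,W=C; return cv2.projectPoints(np.atleast_2d(np.array(P,float)),cv2.Rodrigues(W[:3,:3])[0],W[:3,3],K,d)[0][:,0]
E
python3 - <<'E'
from h import *
for n in('top','side'):
    s,im=snap(n,n+'0.png'); C=cam(n); o,r=ray(C,(280,210)); print(n,o.round(3),r.round(3),C[0][0,0])
print(s)
E
```

```text
top [ 0.351 -0.264  1.234] [ 0.137  0.016 -0.991] 496.62251821552746
side [ 0.097 -0.926  0.434] [ 0.503  0.782 -0.369] 393.4370315495503
{'t': 0.05, 'q': array([ 1.11748200e+00,  5.28414823e-01,  1.43389168e+00,  9.05457490e-06,
        1.18136403e+00, -1.78495125e-01]), 'qd': array([ 1.62075738e-03, -1.11704523e-03, -1.42950475e-03,  5.60930789e-04,
       -2.32234721e-03, -5.99297593e-05]), 'tau': array([-4.52151480e-04, -4.43690550e+01, -1.78779995e+01, -3.23171344e-04,
        3.94543516e-03, -6.57994661e-06]), 'tcp_pos': array([0.169237  , 0.60086398, 0.20086858]), 'tool_rot': array([ 1.36979226e-01,  9.90573376e-01, -9.86226871e-04, -3.26753239e-04]), 'force': array([ 0.15621497, -0.05246453,  0.24770114]), 'ft_torque': array([ 0.019963  ,  0.00665657, -0.01586549]), 'finger_gap': 0.9983137563730585}
```

View pics/top0.png

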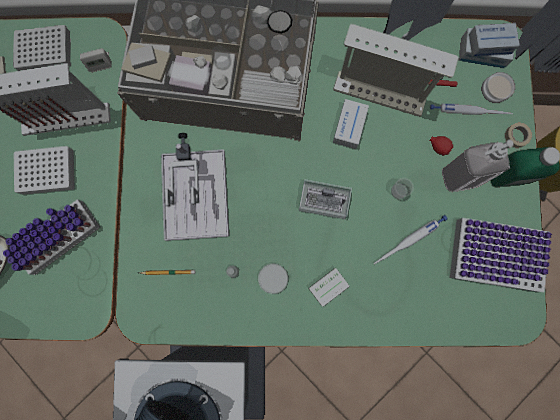

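View pics/side0.png

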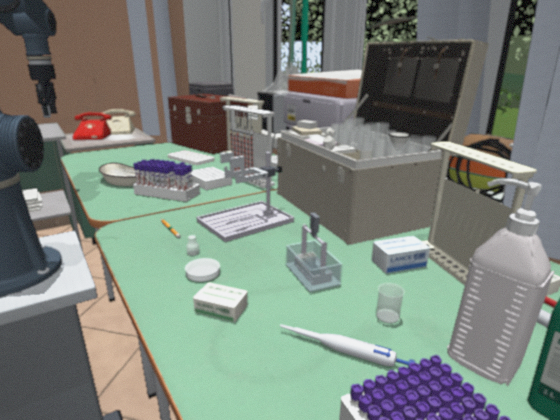

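The top view shows the stand near (195,195) with its rod near (183,155), and the trough with the rack near (325,198). The mouths face down in the image, which is roughly -x. I'll enlarge both.

```bash
python3 - <<'E'
from h import *
t=cv2.imread('pics/top0.png');s=cv2.imread('pics/side0.png')
a=cv2.resize(t[125:250,150:240],None,fx=4.4,fy=4.4,interpolation=cv2.INTER_CUBIC)[:550]
b=cv2.resize(t[170:230,290:360],None,fx=5.6,fy=5.6,interpolation=cv2.INTER_CUBIC)
c=np.zeros((550,a.shape[1]+b.shape[1],3),np.uint8);c[:a.shape[0],:a.shape[1]]=a;c[:b.shape[0],a.shape[1]:]=b
cv2.imwrite('pics/c1.png',c)
a=cv2.resize(s[155:245,190:300],None,fx=3.6,fy=3.6,interpolation=cv2.INTER_CUBIC)
b=cv2.resize(s[205:295,280:350],None,fx=5,fy=5,interpolation=cv2.INTER_CUBIC)
c=np.zeros((450,a.shape[1]+b.shape[1],3),np.uint8);c[:a.shape[0],:a.shape[1]]=a;c[:b.shape[0],a.shape[1]:]=b
cv2.imwrite('pics/c2.png',c)
C=cam('top')
for p in [(163,155),(227,151),(228,236),(166,240)]: print(onz(C,p,.016).round(3))
for p in [(307,180),(352,189),(347,218),(299,209)]: print(onz(C,p,.05).round(3))
E
```

```text
[0.658 0.054 0.016]
[ 0.669 -0.108  0.016]
[ 0.454 -0.116  0.016]
[0.443 0.037 0.016]
[ 0.589 -0.309  0.05 ]
[ 0.567 -0.418  0.05 ]
[ 0.497 -0.405  0.05 ]
[ 0.518 -0.29   0.05 ]
```

View pics/c1.png

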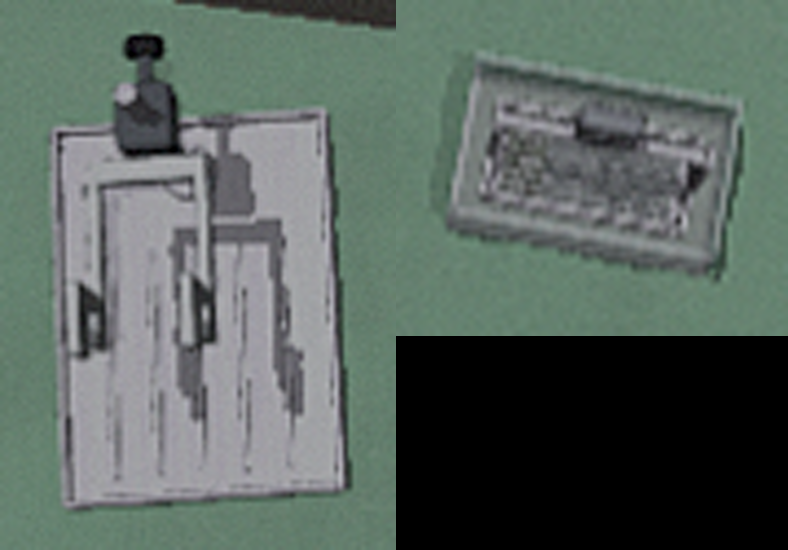

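View pics/c2.png

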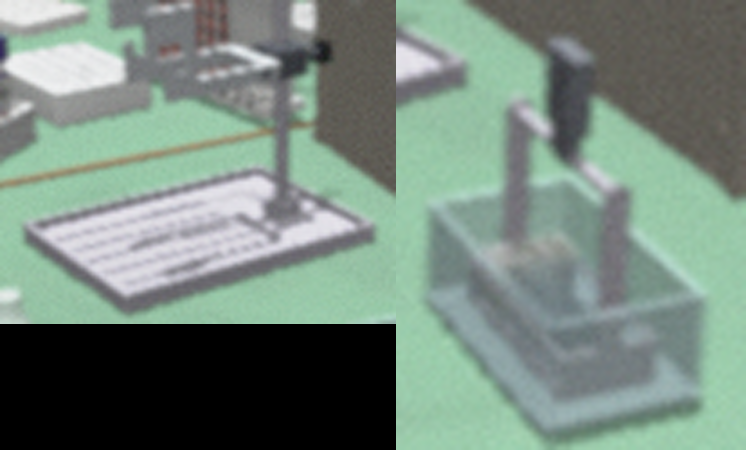

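The top crop shows the tray as a white rectangle, with hook jaws around top pixels (170,195) and (196,195). In the side crop the near hook is around (235,170), with its mouth to the left. Next I'll get the rough poses.

```bash
python3 - <<'E'
from h import *
t=cv2.imread('pics/top0.png');C=cam('top');S=cam('side')
hsv=cv2.cvtColor(t,cv2.COLOR_BGR2HSV)
m=((hsv[...,1]<70)).astype(np.uint8)[:, :]; m=cv2.morphologyEx(m,cv2.MORPH_CLOSE,np.ones((3,3)))
roi=np.zeros_like(m);roi[148:246,158:234]=m[148:246,158:234]
c=max(cv2.findContours(roi,0,1)[0],key=cv2.contourArea);p=cv2.boxPoints(cv2.minAreaRect(c));print('tray',p.tolist())
q=np.array([onz(C,x,.012) for x in p]);print(q.round(3),q.mean(0).round(4))
f=lambda u,v,x0,y0,k:(x0+u/k-.5+.5/k,y0+v/k-.5+.5/k)
# grip top centre
print('grip',tri(C,f(611-396,108,290,170,5.6),S,f(570-396,44,280,205,5)))
# bar ends in side: left (519,105) right (617,190)
for z in(.09,.095): print(onz(S,f(519-396,105,280,205,5),z).round(3),onz(S,f(617-396,190,280,205,5),z).round(3))
c=manip.get_calibration('wrist');print(np.array(c['mount']).round(3),c['fx'])
s=cv2.imread('pics/side0.png');cv2.imwrite('pics/c3.png',cv2.resize(s[150:190,205:290],None,fx=9,fy=9,interpolation=cv2.INTER_CUBIC))
E
```

```text
tray [[158.0, 147.99996948242188], [233.0, 147.99996948242188], [233.0, 244.99996948242188], [158.0, 244.99996948242188]]
[[ 0.677  0.069  0.012]
 [ 0.678 -0.123  0.012]
 [ 0.432 -0.129  0.012]
 [ 0.43   0.058  0.012]] [ 0.5544 -0.0313  0.012 ]
grip (array([ 0.55009685, -0.35196301,  0.13899912]), np.float64(0.0023937245886007995))
[ 0.562 -0.301  0.09 ] [ 0.547 -0.388  0.09 ]
[ 0.556 -0.31   0.095] [ 0.54  -0.396  0.095]
[[-0.002 -0.963 -0.269  0.068]
 [ 1.    -0.001 -0.001 -0.001]
 [ 0.001 -0.269  0.963 -0.173]
 [ 0.     0.     0.     1.   ]] 294.575814783445
```

View pics/c3.png

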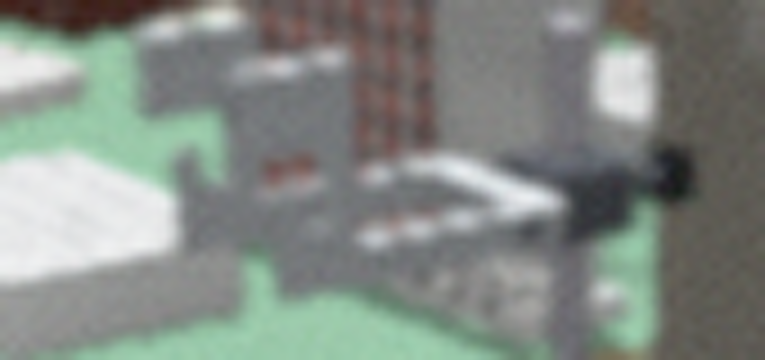

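>>> send_rows(
  commands=[
    {"delta_pos": [3,-3,4],"yaw": -0.18},
    {"delta_pos": [3,-5,4],"yaw": -0.18},
    {"delta_pos": [3,-5,4],"yaw": -0.18},
    {"delta_pos": [3,-5,3],"yaw": -0.18},
    {"delta_pos": [3,-5,2],"yaw": -0.18},
    {"delta_pos": [3,-5,2],"yaw": -0.18},
    {"delta_pos": [3,-5,0],"yaw": -0.18},
    {"delta_pos": [3,-5,0],"yaw": -0.18},
    {"delta_pos": [3,-5,0],"yaw": -0.05},
    {"delta_pos": [3,-5,0]},
  ],
)

```text
validation failed for argument at $.co...
```

The near hook's jaw top is near side pixel (236,157). The gap between its jaw and lip shows at about (237,169). The move was refused, probably because one row had no yaw.

>>> send_rows(
  commands=[
    {"delta_pos": [3.0,-3.0,4.0],"yaw": -0.18},
    {"delta_pos": [3.0,-5.0,4.0],"yaw": -0.18},
    {"delta_pos": [3.0,-5.0,4.0],"yaw": -0.18},
    {"delta_pos": [3.0,-5.0,3.0],"yaw": -0.18},
    {"delta_pos": [3.0,-5.0,2.0],"yaw": -0.18},
    {"delta_pos": [3.0,-5.0,2.0],"yaw": -0.18},
    {"delta_pos": [3.0,-5.0,0.0],"yaw": -0.18},
    {"delta_pos": [3.0,-5.0,0.0],"yaw": -0.18},
    {"delta_pos": [3.0,-5.0,0.0],"yaw": -0.05},
    {"delta_pos": [3.0,-5.0,0.0],"yaw": 0.0},
  ],
)

```text
t: 1.35
tcp_pos: [0.4634, 0.1226, 0.381]
tool_rot: [0.785, 0.619, -0.001, -0.003]
force: [0.7, 0.0, 0.2]
finger_gap: 1.006
```

>>> send_rows(
  commands=[
    {"delta_pos": [2.0,-5.0,0.0],"yaw": 0.18},
    {"delta_pos": [2.0,-4.0,0.0],"yaw": 0.1},
    {"delta_pos": [0.0,-2.0,0.0],"yaw": 0.0},
    {"delta_pos": [0.0,0.0,0.0],"yaw": 0.0},
  ],
)

```text
t: 1.85
tcp_pos: [0.5043, 0.0072, 0.3786]
tool_rot: [0.694, 0.72, -0.002, -0.005]
force: [-0.1, 1.1, -0.0]
finger_gap: 1.001
```

```bash
python3 - <<'E'
from h import *
s,im=snap('wrist','w1.png');print(s['tcp_pos'],s['tool_rot']);import pickle;pickle.dump(s,open('w1.pkl','wb'))
E
```

```text
[0.50433672 0.00721122 0.37860306] [ 0.69352074  0.72041623 -0.00228692 -0.00492066]
```

View pics/w1.png

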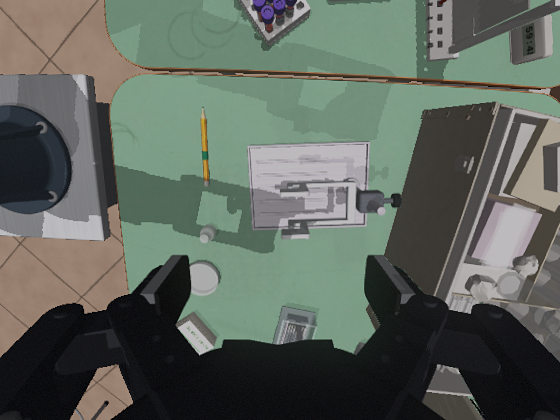

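The wrist view shows the tray corners near (249,144), (367,142), (368,227) and (251,231). The hooks are at rows ~187 and ~232, with the clamp at (370,200).

```bash
python3 - <<'E'
from h import *
import pickle
im=cv2.imread('pics/w1.png');cv2.imwrite('pics/c4.png',cv2.resize(im[135:245,240:380],None,fx=5.4,fy=5.4,interpolation=cv2.INTER_CUBIC))
s=pickle.load(open('w1.pkl','rb'));W=cam('wrist',s);C=cam('top')
def fit(q):
    q=np.array(q)[:,:2]; L=np.array([[-.11,.08],[.11,.08],[.11,-.08],[-.11,-.08]])
    from scipy.spatial.transform import Rotation
    c=q.mean(0);H=L.T@(q-c);th=np.arctan2(H[0,1]-H[1,0],H[0,0]+H[1,1]);Rm=np.array([[np.cos(th),-np.sin(th)],[np.sin(th),np.cos(th)]])
    print(c.round(4),th.round(4),((q-c)-L@Rm.T).round(3).tolist(),'throat',(c+Rm@[-.03,0]).round(4))
fit([onz(W,p,.016) for p in [(249,144),(367,142),(368,227),(251,231)]])
fit([onz(C,p,.016) for p in [(164.8,239.5),(161.8,154),(224.3,150.3),(228.3,236)]])
E
```

```text
[ 0.56   -0.0306] 0.0709 [[0.004, 0.003], [-0.006, -0.001], [0.003, -0.0], [-0.002, -0.002]] throat [ 0.5301 -0.0327]
[ 0.5573 -0.0303] 0.0704 [[0.002, -0.001], [-0.001, -0.0], [-0.002, 0.001], [0.001, 0.001]] throat [ 0.5274 -0.0324]
```

View pics/c4.png

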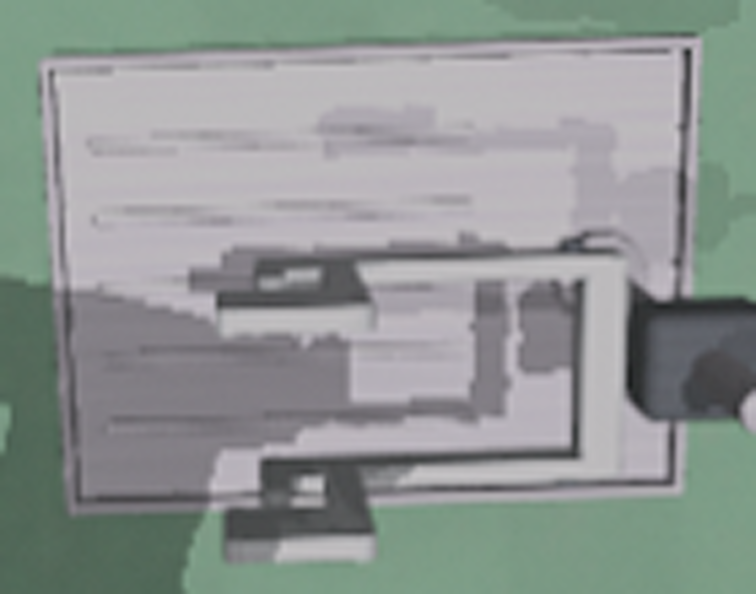

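The crop shows the jaw-top strips spanning crop x 218–375. The +y hook is at rows 305–332 and the -y hook at 537–562. I'll triangulate these with the side view.

```bash
python3 - <<'E'
from h import *
import pickle
s=pickle.load(open('w1.pkl','rb'));W=cam('wrist',s);C=cam('top');S=cam('side')
f=lambda u,v,x0,y0,k:(x0+u/k-.5+.5/k,y0+v/k-.5+.5/k)
w=lambda u,v:f(u,v,240,135,5.4); sd=lambda u,v:f(u,v,205,150,9); tp=lambda u,v:f(u,v,150,125,4.4)
q=np.array([onz(W,w(*p),.016) for p in [(42,60),(700,38),(682,492),(70,514)]])[:,:2];c=q.mean(0);print(c)
print(np.linalg.norm(q-np.roll(q,-1,0),axis=1)); d=q[1]+q[2]-q[0]-q[3];e=q[0]+q[1]-q[2]-q[3];print(np.arctan2(d[1],d[0]),np.arctan2(-e[0],e[1]))
print('near front', tri(W,w(226,562),S,sd(234,76)))
print('far front', tri(W,w(217,332),S,sd(138,34)))   # inner (-y) front top
print('near rear', tri(W,w(374,560),S,sd(348,64)))
for z in(.19,.2,.21,.22,.23):
    a=onz(W,w(218,318.5),z);b=onz(W,w(225,549.5),z);print(z,np.linalg.norm(a-b).round(4),a.round(4),b.round(4),((a+b)/2).round(4))
E
```

```text
[ 0.55995127 -0.02991498]
[0.21742374 0.15786947 0.21790371 0.1589921 ]
0.07453837219519874 0.07448954606528894
near front (array([ 0.5088177 , -0.06329697,  0.19534036]), np.float64(0.002953204150587343))
far front (array([ 0.50511555, -0.00728748,  0.19585777]), np.float64(0.0015604425969709217))
near rear (array([ 0.5444057 , -0.06194398,  0.19389994]), np.float64(0.0027097108101795634))
0.19 0.0572 [ 0.506  -0.0057  0.19  ] [ 0.5099 -0.0628  0.19  ] [ 0.5079 -0.0343  0.19  ]
0.2 0.0556 [ 0.5059 -0.0035  0.2   ] [ 0.5097 -0.059   0.2   ] [ 0.5078 -0.0313  0.2   ]
0.21 0.0541 [ 0.5058 -0.0013  0.21  ] [ 0.5095 -0.0552  0.21  ] [ 0.5077 -0.0283  0.21  ]
0.22 0.0525 [0.5058 0.0009 0.22  ] [ 0.5094 -0.0515  0.22  ] [ 0.5076 -0.0253  0.22  ]
0.23 0.0509 [0.5057 0.0031 0.23  ] [ 0.5092 -0.0477  0.23  ] [ 0.5074 -0.0223  0.23  ]
```

Results so far:
- Jaw top is about 0.195, so the lip top is about 0.159.
- Throat is about (0.530, -0.032), with stand yaw about 0.0745.
- Grip is about (0.550, -0.352).

I'll move above the rack and look from close.

>>> send_rows(
  commands=[
    {"delta_pos": [1.0,-5.0,0.0],"yaw": -0.1},
    {"delta_pos": [1.0,-6.0,0.0],"yaw": -0.12},
    {"delta_pos": [1.0,-6.0,0.0],"yaw": 0.0},
    {"delta_pos": [1.0,-6.0,-2.0],"yaw": 0.0},
    {"delta_pos": [0.5,-6.0,-3.0],"yaw": 0.0},
    {"delta_pos": [0.0,-4.0,-4.0],"yaw": 0.0},
    {"delta_pos": [0.0,0.0,-3.0],"yaw": 0.0},
    {"delta_pos": [0.0,0.0,0.0],"yaw": 0.0},
  ],
)

```text
t: 2.9
tcp_pos: [0.5519, -0.3133, 0.2582]
tool_rot: [0.765, 0.644, 0.002, -0.005]
force: [1.2, -0.2, 1.4]
finger_gap: 0.999
```

```bash
python3 - <<'E'
from h import *
s,im=snap('wrist','w2.png');print(s['tcp_pos'],s['tool_rot']);import pickle;pickle.dump(s,open('w2.pkl','wb'))
W=cam('wrist',s);u=proj(W,[.55,-.352,.139])[0];print(u)
x,y=int(u[0]),int(u[1]);x0=max(x-60,0);y0=max(y-55,0);print(x0,y0);cv2.imwrite('pics/c5.png',cv2.resize(im[y0:y0+110,x0:x0+140],None,fx=5.4,fy=5.4,interpolation=cv2.INTER_CUBIC))
E
```

```text
[ 0.55189847 -0.31332339  0.25816311] [ 0.76516399  0.64381122  0.00206609 -0.00518746]
[282.51982405 232.14395205]
222 177
```

View pics/c5.png

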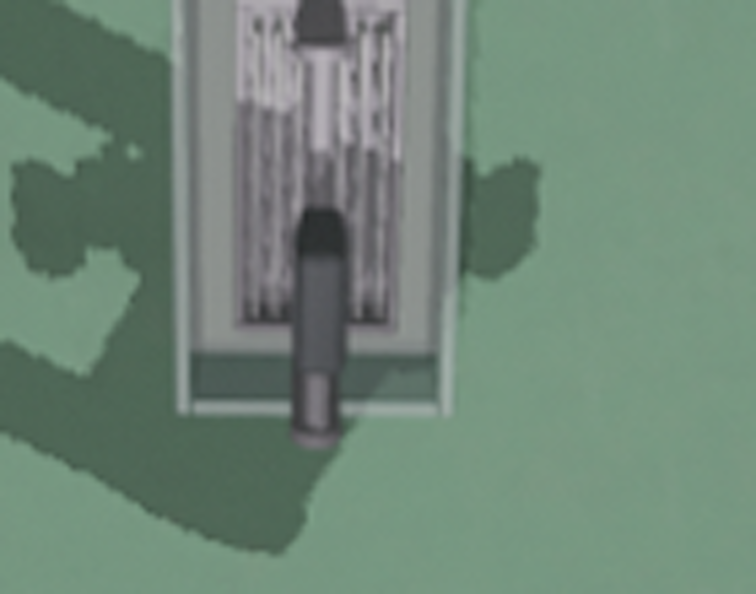

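The grip's top face spans crop (297–346, 255–372). The bar runs from about (322,45) to (315,437).

```bash
python3 - <<'E'
from h import *
import pickle
s=pickle.load(open('w2.pkl','rb'));W=cam('wrist',s)
f=lambda u,v,x0=222,y0=177,k=5.4:(x0+u/k-.5+.5/k,y0+v/k-.5+.5/k)
a,b=[onz(W,f(*p),.138) for p in[(322,255),(320,372)]];print(a,b,(a+b)/2,np.linalg.norm(a-b))
c,d=[onz(W,f(*p),.095) for p in[(322,40),(316,434)]];print(c,d,(c+d)/2,np.linalg.norm(c-d))
for p,q in((a,b),(c,d)): e=p-q;print('rack x yaw',np.arctan2(-e[0],e[1]))
l=[onz(W,f(*p),.05) for p in [(172,0),(184,410),(467,0),(446,410)]]
for p,q in((l[0],l[1]),(l[2],l[3])): e=p-q;print('trough',np.arctan2(-e[0],e[1]),p,q)
y=R.from_quat(s['tool_rot']).as_matrix();print('jaw',np.arctan2(y[1,1],y[0,1]),'tilt',y[:,2])
E
```

```text
[ 0.55016439 -0.34302216  0.138     ] [ 0.54566042 -0.36692897  0.138     ] [ 0.54791241 -0.35497557  0.138     ] 0.024327373310392357
[ 0.55632612 -0.30912615  0.095     ] [ 0.53948152 -0.39911592  0.095     ] [ 0.54790382 -0.35412104  0.095     ] 0.09155271069617381
rack x yaw -0.18621422368122448
rack x yaw -0.1850421455940941
trough -0.16560615223639424 [ 0.52125127 -0.30129356  0.05      ] [ 0.50362878 -0.40673098  0.05      ]
trough -0.1970950332662304 [ 0.59145593 -0.31353376  0.05      ] [ 0.57053256 -0.41831436  0.05      ]
jaw -0.1718067675739036 tilt [-0.00351769  0.01059886 -0.99993764]
```

>>> send_rows(
  commands=[
    {"delta_pos": [-0.4,-4.1,0.0],"yaw": -0.014},
    {"delta_pos": [0.0,0.0,-3.0],"yaw": 0.0},
    {"delta_pos": [0.0,0.0,-4.0],"yaw": 0.0},
    {"delta_pos": [0.0,0.0,-3.0],"yaw": 0.0},
    {"delta_pos": [0.0,0.0,0.0],"yaw": 0.0},
  ],
)

```text
t: 3.58
tcp_pos: [0.5578, -0.3537, 0.1713]
tool_rot: [0.767, 0.642, 0.004, 0.008]
force: [0.6, -0.2, 0.6]
finger_gap: 1.005
```

>>> send_rows(
  commands=[
    {"delta_pos": [-0.5,0.0,0.0],"yaw": 0.0},
    {"delta_pos": [-0.4,0.0,0.0],"yaw": 0.0},
    {"delta_pos": [0.0,0.0,0.0],"yaw": 0.0},
    {"delta_pos": [0.0,0.0,0.0],"yaw": 0.0},
  ],
)

```text
t: 4.08
tcp_pos: [0.552, -0.355, 0.179]
tool_rot: [0.766, 0.643, 0.005, 0.014]
force: [0.1, 0.6, 0.4]
finger_gap: 1.005
```

>>> send_rows(
  commands=[
    {"delta_pos": [0.0,0.0,0.0],"yaw": 0.0},
    {"delta_pos": [0.0,0.0,0.0],"yaw": 0.0},
    {"delta_pos": [0.0,0.0,0.0],"yaw": 0.0},
    {"delta_pos": [0.0,0.0,0.0],"yaw": 0.0},
  ],
)

```text
t: 4.58
tcp_pos: [0.5521, -0.3554, 0.1791]
tool_rot: [0.766, 0.643, 0.005, 0.014]
force: [-0.3, 0.3, -0.7]
finger_gap: 1.001
```

```bash
cat > st.py <<'E'
from h import *
s=manip.sense();y=R.from_quat(s['tool_rot']).as_matrix();print(round(s['t'],2),s['tcp_pos'].round(4),'jaw',np.arctan2(y[1,1],y[0,1]).round(4),'zaxis',y[:,2].round(4),'F',s['force'].round(2),'M',s['ft_torque'].round(3),'gap',round(s['finger_gap'],3),'qd',s['qd'].round(3))
E
python3 st.py
```

```text
4.58 [ 0.5521 -0.3554  0.1791] jaw -0.1741 zaxis [ 0.0266 -0.015  -0.9995] F [-0.33  0.34 -0.67] M [ 0.001 -0.03  -0.014] gap 1.001 qd [ 0.     0.001 -0.    -0.001 -0.003  0.002]
```

>>> send_rows(
  commands=[
    {"delta_pos": [0.0,0.0,3.0],"yaw": 0.0},
    {"delta_pos": [0.0,0.0,4.0],"yaw": 0.0},
    {"delta_pos": [-0.5,0.0,3.0],"yaw": 0.0},
    {"delta_pos": [0.0,0.0,0.0],"yaw": 0.0},
    {"delta_pos": [0.0,0.0,0.0],"yaw": 0.0},
  ],
)

```text
t: 5.2
tcp_pos: [0.5457, -0.3541, 0.2789]
tool_rot: [0.766, 0.643, 0.005, 0.012]
force: [-0.5, -0.6, 0.4]
finger_gap: 0.998
```

```bash
python3 st.py
```

```text
5.2 [ 0.5457 -0.3541  0.2789] jaw -0.1743 zaxis [ 0.0227 -0.0112 -0.9997] F [-0.47 -0.65  0.37] M [ 0.     0.012 -0.005] gap 0.998 qd [-0.001 -0.008 -0.01  -0.001 -0.001  0.001]
```

>>> send_rows(
  commands=[
    {"delta_pos": [0.0,0.0,-1.0],"yaw": 0.0},
    {"delta_pos": [0.0,0.0,-1.0],"yaw": 0.0},
    {"delta_pos": [0.0,0.0,-1.0],"yaw": 0.0},
    {"delta_pos": [0.0,0.0,-1.0],"yaw": 0.0},
    {"delta_pos": [0.0,0.0,-1.0],"yaw": 0.0},
    {"delta_pos": [0.0,0.0,-1.0],"yaw": 0.0},
    {"delta_pos": [0.0,0.0,-1.0],"yaw": 0.0},
    {"delta_pos": [0.0,0.0,-1.0],"yaw": 0.0},
    {"delta_pos": [0.0,0.0,0.0],"yaw": 0.0},
  ],
)

```text
t: 6.32
tcp_pos: [0.5437, -0.3521, 0.1872]
tool_rot: [0.766, 0.643, 0.004, 0.006]
force: [0.6, -0.4, 0.1]
finger_gap: 1.001
```

```bash
python3 st.py
```

```text
6.33 [ 0.5437 -0.3521  0.1872] jaw -0.1744 zaxis [ 0.0151 -0.0041 -0.9999] F [ 0.6  -0.42  0.06] M [-0.031 -0.014 -0.013] gap 1.001 qd [-0.001 -0.01  -0.016  0.002 -0.006  0.001]
```

>>> send_rows(
  commands=[
    {"delta_pos": [0.4,-0.2,0.0],"yaw": -0.012},
    {"delta_pos": [0.0,0.0,-1.0],"yaw": 0.0},
    {"delta_pos": [0.0,0.0,-1.0],"yaw": 0.0},
    {"delta_pos": [0.0,0.0,-1.0],"yaw": 0.0},
    {"delta_pos": [0.0,0.0,-1.0],"yaw": 0.0},
    {"delta_pos": [0.0,0.0,-1.0],"yaw": 0.0},
    {"delta_pos": [0.0,0.0,0.0],"yaw": 0.0},
  ],
)

```text
t: 7.2
tcp_pos: [0.5481, -0.3543, 0.134]
tool_rot: [0.77, 0.638, 0.004, 0.007]
force: [-0.7, -0.2, -0.4]
finger_gap: 0.996
```

```bash
python3 st.py
```

```text
7.2 [ 0.5481 -0.3543  0.134 ] jaw -0.1872 zaxis [ 0.0155 -0.0047 -0.9999] F [-0.67 -0.17 -0.37] M [-0.004 -0.032  0.055] gap 0.996 qd [ 0.002 -0.009 -0.012  0.001 -0.005 -0.002]
```

>>> send_rows(
  commands=[
    {"delta_pos": [0.0,0.0,-1.0],"yaw": 0.0},
    {"delta_pos": [0.0,0.0,-1.0],"yaw": 0.0},
    {"delta_pos": [0.0,0.0,-0.7],"yaw": 0.0},
    {"delta_pos": [0.0,0.0,0.0],"yaw": 0.0},
    {"delta_pos": [0.0,0.0,0.0],"yaw": 0.0},
  ],
)

```text
t: 7.82
tcp_pos: [0.5485, -0.3547, 0.1054]
tool_rot: [0.77, 0.638, 0.005, 0.007]
force: [-0.5, 0.9, 0.5]
finger_gap: 1.002
```

```bash
python3 st.py
```

```text
7.83 [ 0.5485 -0.3547  0.1054] jaw -0.1873 zaxis [ 0.0164 -0.0055 -0.9999] F [-0.46  0.87  0.5 ] M [-0.067  0.001 -0.004] gap 1.002 qd [ 0.001  0.004  0.001 -0.002 -0.001 -0.001]
```

>>> send_rows(
  commands=[
    {"delta_pos": [0.0,0.0,0.0],"yaw": 0.0},
    {"delta_pos": [0.0,0.0,0.0],"yaw": 0.0},
    {"delta_pos": [0.0,0.0,0.0],"yaw": 0.0},
    {"delta_pos": [0.0,0.0,0.0],"yaw": 0.0},
    {"delta_pos": [0.0,0.0,0.0],"yaw": 0.0},
    {"delta_pos": [0.0,0.0,0.0],"yaw": 0.0},
    {"delta_pos": [0.0,0.0,0.0],"yaw": 0.0},
    {"delta_pos": [0.0,0.0,0.0],"yaw": 0.0},
  ],
  grip=1.0,
  force=40,
)

```text
t: 8.82
tcp_pos: [0.5486, -0.355, 0.1066]
tool_rot: [0.77, 0.638, 0.004, 0.008]
force: [-0.0, -0.2, 0.7]
finger_gap: 0.093
```

```bash
python3 st.py
```

```text
8.82 [ 0.5486 -0.355   0.1066] jaw -0.1871 zaxis [ 0.0171 -0.0067 -0.9998] F [-0.03 -0.21  0.69] M [0.024 0.086 0.034] gap 0.093 qd [ 0.    -0.002  0.001  0.001 -0.001 -0.003]
```

>>> send_rows(
  commands=[
    {"delta_pos": [0.0,0.0,0.5],"yaw": 0.0},
    {"delta_pos": [0.0,0.0,1.0],"yaw": 0.0},
    {"delta_pos": [0.0,0.0,1.0],"yaw": 0.0},
    {"delta_pos": [0.0,0.0,1.2],"yaw": 0.0},
    {"delta_pos": [0.0,0.0,1.2],"yaw": 0.0},
    {"delta_pos": [0.0,0.0,1.2],"yaw": 0.0},
    {"delta_pos": [0.0,0.0,1.2],"yaw": 0.0},
    {"delta_pos": [0.0,0.0,1.0],"yaw": 0.0},
    {"delta_pos": [0.0,0.0,0.0],"yaw": 0.0},
    {"delta_pos": [0.0,0.0,0.0],"yaw": 0.0},
  ],
)

```text
t: 10.07
tcp_pos: [0.5477, -0.3538, 0.1945]
tool_rot: [0.77, 0.638, 0.005, 0.007]
force: [0.4, 0.0, -2.6]
finger_gap: 0.088
```

```bash
python3 st.py
```

```text
10.07 [ 0.5477 -0.3538  0.1945] jaw -0.1871 zaxis [ 0.0158 -0.005  -0.9999] F [ 0.41  0.01 -2.63] M [-0.034  0.092 -0.004] gap 0.088 qd [ 0.    -0.004 -0.003  0.     0.002 -0.   ]
```

>>> send_rows(
  commands=[
    {"delta_pos": [-1.0,0.5,0.0],"yaw": 0.0},
    {"delta_pos": [-2.0,1.0,0.0],"yaw": 0.02},
    {"delta_pos": [-2.0,2.0,0.0],"yaw": 0.03},
    {"delta_pos": [-2.0,2.5,0.0],"yaw": 0.03},
    {"delta_pos": [-2.0,2.5,0.0],"yaw": 0.03},
    {"delta_pos": [-1.0,2.5,0.0],"yaw": 0.03},
    {"delta_pos": [0.0,2.5,0.0],"yaw": 0.03},
    {"delta_pos": [0.0,2.0,0.0],"yaw": 0.02},
    {"delta_pos": [0.0,1.5,0.0],"yaw": 0.0},
    {"delta_pos": [0.0,0.0,0.0],"yaw": 0.0},
  ],
)

```text
t: 11.32
tcp_pos: [0.436, -0.1738, 0.1907]
tool_rot: [0.704, 0.71, 0.004, 0.001]
force: [0.2, 0.3, -4.3]
finger_gap: 0.09
```

```bash
python3 st.py
```

```text
11.32 [ 0.436  -0.1738  0.1907] jaw 0.0077 zaxis [ 0.0061  0.0045 -1.    ] F [ 0.16  0.29 -4.28] M [0.004 0.007 0.045] gap 0.09 qd [-0.005  0.003 -0.016 -0.017 -0.015  0.002]
```

>>> send_rows(
  commands=[
    {"delta_pos": [0.0,1.5,0.0],"yaw": 0.02},
    {"delta_pos": [0.0,2.5,0.0],"yaw": 0.02},
    {"delta_pos": [0.4,2.5,0.0],"yaw": 0.02},
    {"delta_pos": [0.4,2.5,0.0],"yaw": 0.0},
    {"delta_pos": [0.4,2.0,0.0],"yaw": 0.0},
    {"delta_pos": [0.0,1.0,0.0],"yaw": 0.0},
    {"delta_pos": [0.0,0.0,0.0],"yaw": 0.0},
    {"delta_pos": [0.0,0.0,0.0],"yaw": 0.0},
  ],
)

```text
t: 12.32
tcp_pos: [0.4504, -0.0516, 0.1909]
tool_rot: [0.682, 0.731, 0.004, 0.002]
force: [0.2, 0.0, -4.2]
finger_gap: 0.089
```

```bash
python3 st.py; python3 - <<'E'
from h import *
s,im=snap('side','s1.png');cv2.imwrite('pics/c6.png',cv2.resize(im[130:230,180:290],None,fx=7,fy=6,interpolation=cv2.INTER_CUBIC)[:600])
E
```

```text
12.32 [ 0.4504 -0.0516  0.1909] jaw 0.0696 zaxis [ 0.0088  0.0024 -1.    ] F [ 0.24  0.02 -4.17] M [ 0.005  0.019 -0.024] gap 0.089 qd [ 0.001 -0.001 -0.001  0.003  0.002 -0.001]
```

View pics/c6.png

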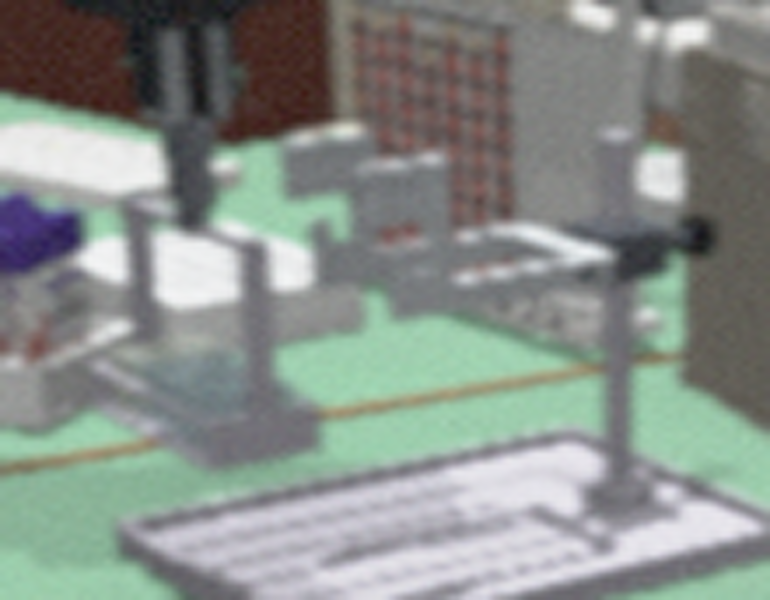

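The rack hangs upright in the grip left of the hooks. The near hanger's top is at crop (250,240), the near jaw's top-front at (358,165), and the mouth gap at (400,235). I'll compare these with the predicted projections to calibrate the height.

```bash
python3 - <<'E'
from h import *
S=cam('side');T=np.array([.4504,-.0516,.1909-.0146]);yw=.0696
Rm=lambda a:np.array([[np.cos(a),-np.sin(a),0],[np.sin(a),np.cos(a),0],[0,0,1]])
k=lambda P:((proj(S,P)-[180-.5,130-.5])*[7,6]).round(1).tolist()
for z in(.088,.003): print('hanger near outer edges (z rel)',z-0,k([T+Rm(yw)@[x,-.046,.003 if z==.003 else -.057] for x in(-.006,.006)]))
print('far hanger top',k([T+Rm(yw)@[x,.043,.003] for x in(-.006,.006)]))
H=np.array([.530,-.032,0])
for L in(.155,.159,.163):
  print(L,'jaw near front top,under; lip face top',k([H+Rm(.0745)@p for p in([-.0225,-.031,L+.036],[-.0225,-.031,L+.010],[-.0085,-.031,L],[-.0125,-.031,L-.032])]),'far',k([H+Rm(.0745)@p for p in([-.0225,.025,L+.036],[-.0225,.025,L+.010],[-.0085,.025,L],[-.0125,.025,L-.032])]))
E
```

```text
hanger near outer edges (z rel) 0.088 [[253.2, 395.3], [284.4, 389.5]]
hanger near outer edges (z rel) 0.003 [[243.3, 249.6], [275.3, 244.7]]
far hanger top [[125.8, 201.5], [156.4, 197.2]]
0.155 jaw near front top,under; lip face top [[366.3, 181.0], [369.2, 242.2], [404.0, 259.9], [397.6, 334.3]] far [[288.6, 154.4], [292.1, 213.4], [326.4, 230.7], [320.9, 302.4]]
0.159 jaw near front top,under; lip face top [[365.9, 171.4], [368.8, 232.9], [403.6, 250.7], [397.2, 325.3]] far [[288.1, 145.3], [291.6, 204.4], [325.9, 221.9], [320.4, 293.7]]
0.163 jaw near front top,under; lip face top [[365.4, 161.9], [368.3, 223.5], [403.2, 241.5], [396.8, 316.3]] far [[287.6, 136.1], [291.1, 195.4], [325.4, 212.9], [319.9, 285.0]]
```

>>> send_rows(
  commands=[
    {"delta_pos": [0.0,0.5,-0.5],"yaw": 0.005},
    {"delta_pos": [0.0,0.5,-0.6],"yaw": 0.0},
    {"delta_pos": [0.0,0.4,-0.6],"yaw": 0.0},
    {"delta_pos": [0.5,0.0,0.0],"yaw": 0.0},
    {"delta_pos": [0.8,0.1,0.0],"yaw": 0.0},
    {"delta_pos": [0.8,0.1,0.0],"yaw": 0.0},
    {"delta_pos": [0.5,0.1,0.0],"yaw": 0.0},
    {"delta_pos": [0.0,0.0,0.0],"yaw": 0.0},
    {"delta_pos": [0.0,0.0,0.0],"yaw": 0.0},
  ],
)

```text
t: 13.5
tcp_pos: [0.4791, -0.0348, 0.1725]
tool_rot: [0.681, 0.732, 0.004, 0.003]
force: [0.5, 0.0, -4.4]
finger_gap: 0.088
```

```bash
python3 st.py
```

```text
13.5 [ 0.4791 -0.0348  0.1725] jaw 0.0727 zaxis [ 0.0094  0.0022 -1.    ] F [ 0.48  0.05 -4.42] M [ 0.023 -0.014 -0.035] gap 0.088 qd [ 0.002  0.    -0.005  0.002  0.001  0.   ]
```

>>> send_rows(
  commands=[
    {"delta_pos": [0.5,0.0,0.0],"yaw": 0.0},
    {"delta_pos": [0.6,0.0,0.0],"yaw": 0.0},
    {"delta_pos": [0.6,0.0,0.0],"yaw": 0.0},
    {"delta_pos": [0.4,0.0,0.0],"yaw": 0.0},
    {"delta_pos": [0.3,0.0,0.1],"yaw": 0.0},
    {"delta_pos": [0.0,0.0,0.0],"yaw": 0.0},
  ],
)

```text
t: 14.25
tcp_pos: [0.5047, -0.0349, 0.1736]
tool_rot: [0.681, 0.732, 0.004, 0.003]
force: [-0.3, -0.3, -3.5]
finger_gap: 0.091
```

```bash
python3 st.py
```

```text
14.25 [ 0.5047 -0.0349  0.1736] jaw 0.0725 zaxis [ 0.0094  0.0021 -1.    ] F [-0.29 -0.3  -3.47] M [-0.017  0.008  0.056] gap 0.091 qd [ 0.001  0.001  0.005 -0.002  0.007  0.   ]
```

>>> send_rows(
  commands=[
    {"delta_pos": [0.3,0.0,0.0],"yaw": 0.0},
    {"delta_pos": [0.3,0.05,0.0],"yaw": 0.0},
    {"delta_pos": [0.1,0.0,0.0],"yaw": 0.0},
    {"delta_pos": [0.0,0.0,0.0],"yaw": 0.0},
  ],
)

```text
t: 14.75
tcp_pos: [0.5117, -0.0343, 0.1735]
tool_rot: [0.681, 0.732, 0.004, 0.002]
force: [0.7, 0.3, -3.7]
finger_gap: 0.093
```

```bash
python3 st.py
```

```text
14.75 [ 0.5117 -0.0343  0.1735] jaw 0.0724 zaxis [ 0.0087  0.0023 -1.    ] F [ 0.71  0.3  -3.69] M [0.032 0.096 0.005] gap 0.093 qd [ 0.002  0.    -0.     0.001  0.001  0.   ]
```

>>> send_rows(
  commands=[
    {"delta_pos": [0.0,0.0,0.2],"yaw": 0.0},
    {"delta_pos": [0.0,0.0,0.2],"yaw": 0.0},
    {"delta_pos": [0.0,0.0,0.0],"yaw": 0.0},
  ],
)

```text
t: 15.12
tcp_pos: [0.5115, -0.0343, 0.1778]
tool_rot: [0.681, 0.732, 0.004, 0.002]
force: [-1.0, -0.5, -3.5]
finger_gap: 0.091
```

>>> send_rows(
  commands=[
    {"delta_pos": [0.0,0.0,0.1],"yaw": 0.0},
    {"delta_pos": [0.0,0.0,0.0],"yaw": 0.0},
  ],
)

```text
t: 15.38
tcp_pos: [0.5115, -0.0343, 0.179]
tool_rot: [0.681, 0.732, 0.004, 0.002]
force: [-0.3, 0.2, -2.9]
finger_gap: 0.09
```

>>> send_rows(
  commands=[
    {"delta_pos": [0.0,0.0,0.1],"yaw": 0.0},
    {"delta_pos": [0.0,0.0,0.0],"yaw": 0.0},
  ],
)

```text
t: 15.62
tcp_pos: [0.5114, -0.0343, 0.18]
tool_rot: [0.681, 0.732, 0.004, 0.002]
force: [-0.5, -0.6, -3.3]
finger_gap: 0.09
```

>>> send_rows(
  commands=[
    {"delta_pos": [0.0,0.0,0.1],"yaw": 0.0},
    {"delta_pos": [0.0,0.0,0.0],"yaw": 0.0},
  ],
)

```text
t: 15.88
tcp_pos: [0.511, -0.0341, 0.1805]
tool_rot: [0.681, 0.732, 0.004, 0.002]
force: [0.6, -0.7, -3.7]
finger_gap: 0.095
```

>>> send_rows(
  commands=[
    {"delta_pos": [0.0,0.0,0.1],"yaw": 0.0},
    {"delta_pos": [0.0,0.0,0.0],"yaw": 0.0},
  ],
)

```text
t: 16.12
tcp_pos: [0.5106, -0.0341, 0.1806]
tool_rot: [0.681, 0.732, 0.003, 0.001]
force: [0.5, -0.6, -5.7]
finger_gap: 0.087
```

>>> send_rows(
  commands=[
    {"delta_pos": [0.0,0.0,0.1],"yaw": 0.0},
    {"delta_pos": [0.0,0.0,0.0],"yaw": 0.0},
  ],
)

```text
t: 16.38
tcp_pos: [0.5103, -0.0341, 0.1807]
tool_rot: [0.681, 0.732, 0.003, 0.001]
force: [0.9, -1.0, -7.8]
finger_gap: 0.085
```

I felt the jaw underside at TCP z ≈ 0.1805, so the lip top is about 0.159, which agrees with vision. I'll drop 2 mm and go in sideways.

>>> send_rows(
  commands=[
    {"delta_pos": [0.0,0.0,-0.2],"yaw": 0.0},
    {"delta_pos": [0.0,0.0,0.0],"yaw": 0.0},
    {"delta_pos": [0.0,0.0,0.0],"yaw": 0.0},
  ],
)

```text
t: 16.75
tcp_pos: [0.5111, -0.0342, 0.1804]
tool_rot: [0.681, 0.732, 0.004, 0.002]
force: [0.2, 0.2, -4.0]
finger_gap: 0.088
```

```bash
python3 st.py
```

```text
16.75 [ 0.5111 -0.0342  0.1804] jaw 0.0723 zaxis [ 0.0074  0.0027 -1.    ] F [ 0.22  0.19 -4.01] M [-0.068  0.004  0.009] gap 0.088 qd [-0.001 -0.005 -0.     0.002  0.005  0.001]
```

>>> send_rows(
  commands=[
    {"delta_pos": [0.0,0.0,-0.2],"yaw": 0.0},
    {"delta_pos": [0.0,0.0,0.0],"yaw": 0.0},
    {"delta_pos": [0.0,0.0,0.0],"yaw": 0.0},
  ],
)

```text
t: 17.12
tcp_pos: [0.5114, -0.0342, 0.1789]
tool_rot: [0.681, 0.732, 0.004, 0.002]
force: [0.3, 0.2, -4.0]
finger_gap: 0.086
```

>>> send_rows(
  commands=[
    {"delta_pos": [0.3,0.0,0.0],"yaw": 0.0},
    {"delta_pos": [0.2,0.0,0.0],"yaw": 0.0},
    {"delta_pos": [0.0,0.0,0.0],"yaw": 0.0},
  ],
)

```text
t: 17.5
tcp_pos: [0.5169, -0.0343, 0.1789]
tool_rot: [0.681, 0.732, 0.004, 0.002]
force: [-0.1, -0.1, -4.5]
finger_gap: 0.088
```

>>> send_rows(
  commands=[
    {"delta_pos": [0.2,0.0,-0.04],"yaw": 0.0},
    {"delta_pos": [0.2,0.0,0.0],"yaw": 0.0},
    {"delta_pos": [0.0,0.0,0.0],"yaw": 0.0},
  ],
)

```text
t: 17.88
tcp_pos: [0.5212, -0.0343, 0.1784]
tool_rot: [0.681, 0.732, 0.004, 0.002]
force: [0.8, -0.2, -3.7]
finger_gap: 0.087
```

>>> send_rows(
  commands=[
    {"delta_pos": [0.2,0.0,0.0],"yaw": 0.0},
    {"delta_pos": [0.2,0.0,0.0],"yaw": 0.0},
    {"delta_pos": [0.0,0.0,0.0],"yaw": 0.0},
  ],
)

```text
t: 18.25
tcp_pos: [0.5255, -0.0343, 0.1783]
tool_rot: [0.681, 0.732, 0.004, 0.002]
force: [-0.7, 0.8, -3.8]
finger_gap: 0.086
```

>>> send_rows(
  commands=[
    {"delta_pos": [0.2,0.0,0.0],"yaw": 0.0},
    {"delta_pos": [0.15,0.0,0.0],"yaw": 0.0},
    {"delta_pos": [0.0,0.0,0.0],"yaw": 0.0},
  ],
)

```text
t: 18.62
tcp_pos: [0.5292, -0.0342, 0.1783]
tool_rot: [0.681, 0.732, 0.004, 0.002]
force: [0.1, -0.7, -4.3]
finger_gap: 0.086
```

>>> send_rows(
  commands=[
    {"delta_pos": [0.1,0.0,0.0],"yaw": 0.0},
    {"delta_pos": [0.0,0.0,0.0],"yaw": 0.0},
  ],
)

```text
t: 18.88
tcp_pos: [0.5302, -0.0342, 0.1783]
tool_rot: [0.681, 0.732, 0.004, 0.002]
force: [-0.3, -0.0, -4.0]
finger_gap: 0.087
```

>>> send_rows(
  commands=[
    {"delta_pos": [0.1,0.0,0.0],"yaw": 0.0},
    {"delta_pos": [0.0,0.0,0.0],"yaw": 0.0},
  ],
)

```text
t: 19.12
tcp_pos: [0.5312, -0.0342, 0.1783]
tool_rot: [0.681, 0.732, 0.004, 0.002]
force: [-0.2, 0.4, -3.6]
finger_gap: 0.084
```

>>> send_rows(
  commands=[
    {"delta_pos": [0.1,0.0,0.0],"yaw": 0.0},
    {"delta_pos": [0.0,0.0,0.0],"yaw": 0.0},
  ],
)

```text
t: 19.38
tcp_pos: [0.5323, -0.0342, 0.1783]
tool_rot: [0.681, 0.732, 0.004, 0.002]
force: [0.5, 0.7, -4.3]
finger_gap: 0.086
```

>>> send_rows(
  commands=[
    {"delta_pos": [0.1,0.0,0.0],"yaw": 0.0},
    {"delta_pos": [0.0,0.0,0.0],"yaw": 0.0},
  ],
)

```text
t: 19.62
tcp_pos: [0.533, -0.0342, 0.1782]
tool_rot: [0.681, 0.732, 0.003, 0.002]
force: [0.1, 0.1, -2.7]
finger_gap: 0.085
```

```bash
python3 st.py
```

```text
19.62 [ 0.533  -0.0342  0.1782] jaw 0.0724 zaxis [ 0.0074  0.0026 -1.    ] F [ 0.11  0.11 -2.71] M [-0.     0.118  0.008] gap 0.085 qd [ 0.001 -0.001  0.003 -0.002 -0.001  0.001]
```

>>> send_rows(
  commands=[
    {"delta_pos": [0.1,0.0,0.0],"yaw": 0.0},
    {"delta_pos": [0.0,0.0,0.0],"yaw": 0.0},
  ],
)

```text
t: 19.88
tcp_pos: [0.5335, -0.0341, 0.1781]
tool_rot: [0.681, 0.732, 0.003, 0.001]
force: [-1.4, 0.8, -2.5]
finger_gap: 0.092
```

```bash
python3 st.py
```

```text
19.88 [ 0.5335 -0.0341  0.1781] jaw 0.0726 zaxis [ 0.0061  0.0026 -1.    ] F [-1.35  0.79 -2.53] M [-0.043  0.137 -0.026] gap 0.092 qd [ 0.002 -0.001  0.004 -0.002  0.001 -0.   ]
```

Contact with the back wall is at about x 0.533, so the throat centre is near 0.5315. I'll back off and lower.

>>> send_rows(
  commands=[
    {"delta_pos": [-0.2,0.0,0.0],"yaw": 0.0},
    {"delta_pos": [0.0,0.0,0.0],"yaw": 0.0},
    {"delta_pos": [0.0,0.0,0.0],"yaw": 0.0},
  ],
)

```text
t: 20.25
tcp_pos: [0.5319, -0.0342, 0.1782]
tool_rot: [0.681, 0.732, 0.003, 0.002]
force: [-0.4, 0.6, -3.8]
finger_gap: 0.085
```

```bash
python3 st.py
```

```text
20.25 [ 0.5319 -0.0342  0.1782] jaw 0.0724 zaxis [ 0.0075  0.0025 -1.    ] F [-0.43  0.55 -3.78] M [-0.047  0.076 -0.02 ] gap 0.085 qd [-0.    -0.002  0.002  0.001 -0.002 -0.   ]
```

>>> send_rows(
  commands=[
    {"delta_pos": [0.0,0.0,-0.2],"yaw": 0.0},
    {"delta_pos": [0.0,0.0,-0.2],"yaw": 0.0},
    {"delta_pos": [0.0,0.0,0.0],"yaw": 0.0},
  ],
)

```text
t: 20.62
tcp_pos: [0.5321, -0.0342, 0.1739]
tool_rot: [0.681, 0.732, 0.004, 0.002]
force: [0.9, 0.6, -3.9]
finger_gap: 0.089
```

```bash
python3 st.py
```

```text
20.62 [ 0.5321 -0.0342  0.1739] jaw 0.0723 zaxis [ 0.0078  0.0026 -1.    ] F [ 0.87  0.6  -3.86] M [-0.014  0.019 -0.018] gap 0.089 qd [ 0.001 -0.001 -0.001  0.    -0.001  0.001]
```

>>> send_rows(
  commands=[
    {"delta_pos": [-0.06,0.0,-0.2],"yaw": 0.0},
    {"delta_pos": [0.0,0.0,-0.2],"yaw": 0.0},
    {"delta_pos": [0.0,0.0,0.0],"yaw": 0.0},
  ],
)

```text
t: 21.0
tcp_pos: [0.5315, -0.0342, 0.1696]
tool_rot: [0.681, 0.732, 0.004, 0.002]
force: [0.1, -0.5, -4.0]
finger_gap: 0.086
```

>>> send_rows(
  commands=[
    {"delta_pos": [0.0,0.0,-0.2],"yaw": 0.0},
    {"delta_pos": [0.0,0.0,-0.1],"yaw": 0.0},
    {"delta_pos": [0.0,0.0,0.0],"yaw": 0.0},
  ],
)

```text
t: 21.38
tcp_pos: [0.5315, -0.0342, 0.1664]
tool_rot: [0.681, 0.732, 0.004, 0.002]
force: [0.5, 0.3, -3.3]
finger_gap: 0.089
```

>>> send_rows(
  commands=[
    {"delta_pos": [0.0,0.0,-0.1],"yaw": 0.0},
    {"delta_pos": [0.0,0.0,0.0],"yaw": 0.0},
  ],
)

```text
t: 21.62
tcp_pos: [0.5316, -0.0342, 0.1653]
tool_rot: [0.681, 0.732, 0.004, 0.002]
force: [0.5, -0.0, -4.0]
finger_gap: 0.087
```

```bash
python3 st.py
```

```text
21.62 [ 0.5316 -0.0342  0.1653] jaw 0.0723 zaxis [ 0.0079  0.0025 -1.    ] F [ 0.46 -0.05 -4.04] M [ 0.002 -0.015 -0.001] gap 0.087 qd [-0.    -0.002 -0.004  0.001  0.001 -0.   ]
```

>>> send_rows(
  commands=[
    {"delta_pos": [0.0,0.0,-0.1],"yaw": 0.0},
    {"delta_pos": [0.0,0.0,0.0],"yaw": 0.0},
  ],
)

```text
t: 21.88
tcp_pos: [0.5318, -0.0342, 0.1644]
tool_rot: [0.681, 0.732, 0.004, 0.002]
force: [0.1, 0.2, -3.3]
finger_gap: 0.089
```

>>> send_rows(
  commands=[
    {"delta_pos": [0.0,0.0,-0.1],"yaw": 0.0},
    {"delta_pos": [0.0,0.0,0.0],"yaw": 0.0},
  ],
)

```text
t: 22.12
tcp_pos: [0.5323, -0.0342, 0.1643]
tool_rot: [0.681, 0.732, 0.004, 0.003]
force: [-1.2, 0.9, -2.1]
finger_gap: 0.09
```

>>> send_rows(
  commands=[
    {"delta_pos": [0.0,0.0,-0.1],"yaw": 0.0},
    {"delta_pos": [0.0,0.0,0.0],"yaw": 0.0},
  ],
)

```text
t: 22.38
tcp_pos: [0.5327, -0.0342, 0.1642]
tool_rot: [0.681, 0.732, 0.005, 0.003]
force: [-0.9, 0.4, -0.1]
finger_gap: 0.085
```

The bar seated at z ≈ 0.1643 (predicted 0.1644) and the hooks carry the full weight. Releasing.

>>> send_rows(
  commands=[
    {"delta_pos": [-0.05,0.0,0.0],"yaw": 0.0},
    {"delta_pos": [0.0,0.0,0.0],"yaw": 0.0},
  ],
)

```text
t: 22.62
tcp_pos: [0.5322, -0.0342, 0.1642]
tool_rot: [0.681, 0.732, 0.005, 0.003]
force: [0.3, 0.8, 1.3]
finger_gap: 0.085
```

```bash
python3 st.py
```

```text
22.62 [ 0.5322 -0.0342  0.1642] jaw 0.0723 zaxis [ 0.0114  0.0021 -0.9999] F [0.28 0.82 1.27] M [0.074 0.115 0.021] gap 0.085 qd [ 0.001 -0.001  0.001  0.001 -0.001  0.002]
```

>>> send_rows(
  commands=[
    {"delta_pos": [0.0,0.0,0.0],"yaw": 0.0},
    {"delta_pos": [0.0,0.0,0.0],"yaw": 0.0},
    {"delta_pos": [0.0,0.0,0.0],"yaw": 0.0},
    {"delta_pos": [0.0,0.0,0.0],"yaw": 0.0},
    {"delta_pos": [0.0,0.0,0.0],"yaw": 0.0},
  ],
  grip=0.0,
  force=20,
)

```text
t: 23.25
tcp_pos: [0.533, -0.0348, 0.1641]
tool_rot: [0.681, 0.732, 0.005, 0.004]
force: [-0.6, -0.9, -0.1]
finger_gap: 0.503
```

```bash
python3 st.py; python3 - <<'E'
from h import *
s,im=snap('side','s2.png');cv2.imwrite('pics/c7.png',cv2.resize(im[130:230,180:290],None,fx=7,fy=6,interpolation=cv2.INTER_CUBIC)[:600])
E
```

```text
23.25 [ 0.533  -0.0348  0.1641] jaw 0.0723 zaxis [ 0.0128  0.0011 -0.9999] F [-0.6  -0.94 -0.13] M [ 0.016  0.023 -0.007] gap 0.503 qd [-0.002  0.     0.    -0.     0.     0.001]
```

View pics/c7.png

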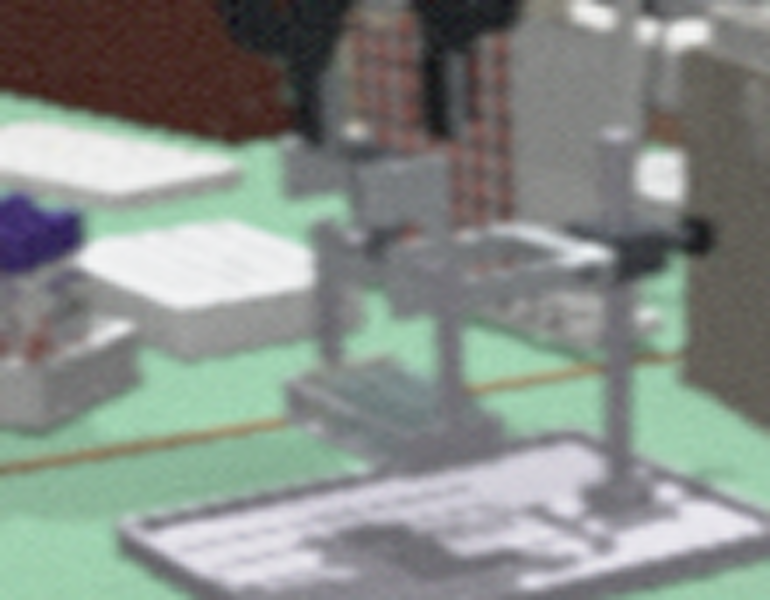

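The released rack hangs upright with its bar in both hooks, hangers at crop (330,290) and (450,350). The stand hasn't moved: its rod top is still at (615,130). I'll withdraw straight up.

>>> send_rows(
  commands=[
    {"delta_pos": [0.0,0.0,0.7],"yaw": 0.0},
    {"delta_pos": [0.0,0.0,1.0],"yaw": 0.0},
    {"delta_pos": [0.0,0.0,1.0],"yaw": 0.0},
    {"delta_pos": [0.0,0.0,1.0],"yaw": 0.0},
    {"delta_pos": [0.0,0.0,1.5],"yaw": 0.0},
    {"delta_pos": [0.0,0.0,2.0],"yaw": 0.0},
    {"delta_pos": [0.0,0.0,2.0],"yaw": 0.0},
    {"delta_pos": [0.0,0.0,1.0],"yaw": 0.0},
    {"delta_pos": [0.0,0.0,0.0],"yaw": 0.0},
    {"delta_pos": [0.0,0.0,0.0],"yaw": 0.0},
  ],
)

```text
t: 24.55
tcp_pos: [0.5329, -0.0347, 0.2736]
tool_rot: [0.681, 0.732, 0.005, 0.006]
force: [0.1, -0.2, 0.7]
finger_gap: 0.505
```

```bash
python3 st.py; python3 - <<'E'
from h import *
s,im=snap('side','s3.png');t,jm=snap('top','t3.png')
a=cv2.resize(im[120:230,190:290],None,fx=4,fy=4,interpolation=cv2.INTER_CUBIC);b=cv2.resize(jm[130:250,140:240],None,fx=3.66,fy=3.66,interpolation=cv2.INTER_CUBIC)[:440]
b=cv2.copyMakeBorder(b,0,440-b.shape[0],0,0,0);cv2.imwrite('pics/c8.png',np.hstack([a,b]))
E
```

```text
24.55 [ 0.5329 -0.0347  0.2736] jaw 0.0724 zaxis [ 1.560e-02  3.000e-04 -9.999e-01] F [ 0.13 -0.21  0.69] M [ 0.052 -0.003 -0.061] gap 0.505 qd [ 0.001 -0.002 -0.001 -0.001  0.001 -0.001]
```

View pics/c8.png

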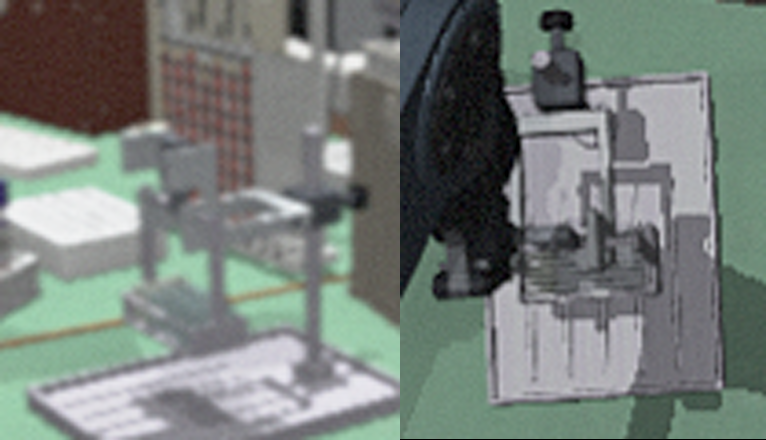

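The rack hangs level and centred in both hooks, the gripper is clear above it, and the stand is in place. Handing in.

```bash
python3 -c "
from station import manip
print(manip.sign_off())"
```

```text
the job is handed in; nothing more can be done
None
```

The rack is hanging on the stand's two hooks, released and upright, and I handed the job in at about 25 s. The sign-off gave no verdict.

- **Grasp and lift:** I found the grip from the camera images, closed on it with 40 N and lifted the rack straight out of the trough.
- **Finding the mouths:** Vision put the lip tops at about 159–161 mm. I raised the bar gently until it touched the jaw undersides (about 4 N), which gave 159 mm. Then I dropped 2 mm and moved in sideways. The bar touched the back wall with about 1.5 N, about 1.5 mm farther in than vision had put it, so I used the felt position.
- **Lowering and release:** The bar seated at the predicted height, within 0.1 mm. I opened the fingers only once the wrist force showed the hooks carrying the whole weight.
- **Last checks:** The final pictures show the rack upright in both hooks. The stand looks unmoved and the gripper is clear above, with no contact force on the wrist. The trough and bystanders were not measured again afterwards, but nothing came near them.
- **Disagreements:** The wrist force showed a rack weight of 2.6 N just after lifting but about 4 N afterwards, and I did not look into the difference. Fast vertical moves tilted the tool by up to 0.03 rad, so I used slow ones from the final descent onto the grip onwards.

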